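# Put the lids back on the washed canisters

### The job

The four enamel storage canisters have been washed and dried and stand open on the counter, with their lids lying loose among them. Put each enamel lid back on its own canister, the one of the same colour and size, seated flush all round; enamel chips, so lower the lids into place and do not drop them. Leave the canisters standing where they are, and leave the mug and the steel pan lid alone.

Things in the scene. Friction and masses are not known exactly. Their poses are not given: they have to be found in the camera images.
- canister_red: Open round storage canister (largest of four), red enamelled steel, white inside and rim, blank white label panel: outer diameter 124 mm, 120 mm high, wall 3 mm, empty, standing loose on the counter (0.15 to 0.8 kg). Origin: centre of its underside; z up its axis, rim 120 mm above the origin.
- canister_yellow: Open round storage canister (second largest of four), yellow enamelled steel, white inside and rim, blank white label panel: outer diameter 110 mm, 108 mm high, wall 3 mm, empty, standing loose on the counter (0.15 to 0.8 kg). Origin: centre of its underside; z up its axis, rim 108 mm above the origin.
- canister_green: Open round storage canister (second smallest of four), green enamelled steel, white inside and rim, blank white label panel: outer diameter 96 mm, 96 mm high, wall 3 mm, empty, standing loose on the counter (0.15 to 0.8 kg). Origin: centre of its underside; z up its axis, rim 96 mm above the origin.
- canister_blue: Open round storage canister (smallest of four), blue enamelled steel, white inside and rim, blank white label panel: outer diameter 82 mm, 84 mm high, wall 3 mm, empty, standing loose on the counter (0.15 to 0.8 kg). Origin: centre of its underside; z up its axis, rim 84 mm above the origin.
- lid_red: Red enamel lid, black edge, pale wooden knob; loose, right way up, 60-280 g. Origin: centre of underside, z up. White plug z 0-8 mm, tapering 112 mm dia (top) to 100 mm (bottom), enters the 118 mm mouth; brim 125 mm dia, z 8-11, rests on the rim; dome to z 15; upright cylindrical knob 26 mm dia, z 15-43. Seated: origin 112 mm above the canister's, coaxial, any yaw.
- lid_yellow: Yellow enamel lid, black edge, pale wooden knob; loose, right way up, 60-280 g. Origin: centre of underside, z up. White plug z 0-8 mm, tapering 98 mm dia (top) to 86 mm (bottom), enters the 104 mm mouth; brim 111 mm dia, z 8-11, rests on the rim; dome to z 15; upright cylindrical knob 26 mm dia, z 15-43. Seated: origin 100 mm above the canister's, coaxial, any yaw.
- lid_green: Green enamel lid, black edge, pale wooden knob; loose, right way up, 60-280 g. Origin: centre of underside, z up. White plug z 0-8 mm, tapering 84 mm dia (top) to 72 mm (bottom), enters the 90 mm mouth; brim 97 mm dia, z 8-11, rests on the rim; dome to z 15; upright cylindrical knob 26 mm dia, z 15-43. Seated: origin 88 mm above the canister's, coaxial, any yaw.
- lid_blue: Blue enamel lid, black edge, pale wooden knob; loose, right way up, 60-280 g. Origin: centre of underside, z up. White plug z 0-8 mm, tapering 70 mm dia (top) to 58 mm (bottom), enters the 76 mm mouth; brim 83 mm dia, z 8-11, rests on the rim; dome to z 15; upright cylindrical knob 26 mm dia, z 15-43. Seated: origin 76 mm above the canister's, coaxial, any yaw.
- mug: White ceramic mug, 74 mm in diameter, 88 mm high, with one handle on its own +y side reaching about 62 mm from the axis; not part of the job, to be left alone. Origin: centre of its underside, z up.
- pan_lid: Steel saucepan lid, 118 mm across, flat black knob, 42 mm high; belongs to no canister, leave alone. Origin: centre of underside, z up. The ten listed things stand in mixed order, centres at least 135 mm apart, nothing else among them; other kitchen things, up to 0.33 m tall, beyond x = 0.75, nearer than x = 0.32 and beyond 0.5 m to either side.
Not all that is in view belongs to the job. Of the things shaped like the canister_red, the red one is meant. Of the things that look like the lid_green, the larger one is meant.

How it is judged:
At the end, for the whole second after the job is handed in: Each of the four lids sits on the canister of its own colour: axes within 8 mm, height within 3 mm of fully seated, lid and canister level within 0.06 rad, all at rest; each canister stands on the counter within 40 mm of where it started (horizontal distance between lid_red and canister_red below 0.008 m and z of lid_red in the frame of canister_red between 0.109 and 0.115 m and angle between each of lid_red, canister_red, lid_yellow, canister_yellow, lid_green, canister_green, lid_blue, canister_blue's own z axis and vertical below 0.06 rad and distance of each of canister_red, canister_yellow, canister_green, canister_blue from where it was at the start of the episode below 0.04 m and linear speed of each of lid_red, canister_red, lid_yellow, canister_yellow, lid_green, canister_green, lid_blue, canister_blue below 0.02 m/s and height (world z) of each of canister_red, canister_yellow, canister_green, canister_blue below 0.006 m and horizontal distance between lid_yellow and canister_yellow below 0.008 m and z of lid_yellow in the frame of canister_yellow between 0.097 and 0.103 m and horizontal distance between lid_green and canister_green below 0.008 m and z of lid_green in the frame of canister_green between 0.085 and 0.091 m and horizontal distance between lid_blue and canister_blue below 0.008 m and z of lid_blue in the frame of canister_blue between 0.073 and 0.079 m); the robot touches nothing.
It fails at once if a canister is knocked over (angle between any of canister_red, canister_yellow, canister_green, canister_blue's own z axis and vertical above 0.5 rad).
It fails at once if a lid is dropped (falls or flies faster than 0.5 m/s, a free fall of over 12 mm, out of the fingers) ((contact force between the fingers and lid_red below 0.05 N and linear speed of lid_red above 0.5 m/s) or (contact force between the fingers and lid_yellow below 0.05 N and linear speed of lid_yellow above 0.5 m/s) or (contact force between the fingers and lid_green below 0.05 N and linear speed of lid_green above 0.5 m/s) or (contact force between the fingers and lid_blue below 0.05 N and linear speed of lid_blue above 0.5 m/s)).
It fails at once if the mug or the steel pan lid is disturbed (moved more than 20 mm or tipped) (distance of any of mug, pan_lid from where it was at the start of the episode above 0.02 m or angle between any of mug, pan_lid's own z axis and vertical above 0.3 rad).
It also fails if it takes over 112 s, if anything falls off the work surface, if the arm or the gripper's body presses on something with over 40 N, if the wrist force passes 120 N, or if a joint passes its speed limit or range.

### The arm

A 6-joint arm with a two-finger parallel gripper is mounted at the origin on the work surface. World frame = base frame: x ahead of the robot, y to its left, z up, the work surface at z = 0. Lengths are in m, angles in rad, forces in N, time in s.
With the tool pointing down it reaches from about 0.325 to 0.775 m from the base axis. Payload 5.5 kg.
Tool frame: the origin (TCP) lies between the finger pads; the fingertips stand ctrl.tips_ahead ahead of it and the grasp point (between the pads) lies 2 mm behind it (ctrl.tips_ahead is the distance from the TCP to the fingertips, in m); z points along the fingers, y is the line along which they close (so a half turn about z gives the same grasp; the last joint's range is limited). The gripper opens to 88 mm and grips with 3 to 60 N. Pads are 20 mm wide; open, the fingers measure 115 mm over their backs; the gripper's body (75 mm by 178 mm) begins 61 mm behind the grasp point.
Start: joints at [-1.186, 0.091, 1.231, -0, 1.82, -0.057], TCP at [0.257, -0.542, 0.24] pointing down, gripper open.
Joint ranges: [-2.87, 2.87], [-0.86, 2.18], [0.17, 2.46], [-1.51, 4.65], [0.06, 2.69], [-2.65, 2.65]. Speed limits (rad/s): [2.57, 2.57, 3.01, 3.14, 3.14, 3.14].

### API

Orientations are given as a 3x3 rotation matrix whose columns are the frame's x, y, z axes.
In Python, from workcell import ctrl gives the robot as it stands.
- The arm moves only by the tool jog_arm, never from a script. Its argument "moves" is a list of rows, each an object of numbers: "grip": the finger opening in mm, from 0 to 87.8; "dx", "dy", "dz": the shift along the tool's x, y, z in mm; "turn": the turn about the tool's z in rad. A call has 1 to 12 rows; each row is the pose to reach, as a shift and turn from the pose commanded when the call began, along the tool's axes at that moment; what a row does not reach only later rows make up. A row lasts 1/8 s, in which the tool goes at most 62.5 mm and 10.7 degrees, less where a joint would pass 70% of its speed; a pose out of reach is approached as far as the arm can. A call with a gripper value outside its range is refused whole. The fingers move at their own pace and stop on an object; "force" is the grip in N (left out, the last holds). Time passes only in rows, so rows that repeat a pose let the fingers close. It gives the time, the measured TCP pose, the force, the opening and the grip force at its end, in the units of the state.
- ctrl.sense(): the state, without advancing time (a new reading comes with each control period).
- ctrl.grab_frame(name): name is "scene" or "top"; returns a dict with "color" (420x560x3 uint8, red, green, blue), "fx", "fy", "cx", "cy" (pixels), "rvec" (rotation vector, rad) and "tvec" (3), from world to camera coordinates, as OpenCV has them. Camera axes: x right, y down, z forward; pixel columns grow to the right and rows downward; lengths in m; the calibration is good to about 2 mm. A picture is of the moment at which its call begins. There is no depth.
- ctrl.finish_job(): hands the job in; it is judged then, once.
The state is a dict: "time_s": time; "qpos": joint angles; "dq": joint speeds; "effort": joint torques, N m; "eef_pos": TCP position; "tool_rot": TCP orientation; "force": force on the tool from outside, world axes, zero at the start; "wrist_torque": the same for the moment, N m; "width": finger opening in m; "grip_force": force on a finger pad.
Only numpy, scipy, OpenCV 4.12 (cv2) and the standard library are available. Lean on these libraries where they do the work, as an engineer would, in place of code of your own. Each camera call takes 0.05 s, during which the arm holds its last target. There are 200 camera calls.

## Working session

There is one attempt and no reset: what is moved stays moved. The work goes in short steps, Python scripts to look and compute and a tool call to move; the robot and the scene stay as the last step left them, time stands still between calls to the robot, and variables do not carry over. Pictures are saved under pics/ and viewed, at most 14 in all, crops included, and the job is handed in when it is done.

Besides the shell and the picture viewer there is one more tool, called after ">>>" as a command line: name --argument value ..., lists and objects as JSON in quotes. jog_arm: Moves the arm, as the interface text tells. Its arguments: {"type":"object","properties":{"moves":{"type":"array"},"force":{"type":"number"}},"required":["moves"]}

```bash
mkdir -p pics; ls
python3 - <<'E'
from workcell import ctrl
import cv2,numpy as np
s=ctrl.sense();print(s['time_s'],s['eef_pos'],s['tool_rot'],s['width'],ctrl.tips_ahead)
for n in ("scene","top"):
    f=ctrl.grab_frame(n);cv2.imwrite(f"pics/{n}0.png",f["color"][:,:,::-1])
    R=cv2.Rodrigues(np.array(f["rvec"]))[0];print(n,f["fx"],f["cx"],f["cy"],(-R.T@np.array(f["tvec"]).ravel()).round(3),R.round(2).tolist())
E
```

```text
pics
0.0 [ 0.25643976 -0.54216579  0.23851104] [[ 9.03989230e-01  4.27554626e-01 -7.17176730e-04]
 [ 4.27555212e-01 -9.03987478e-01  1.78306500e-03]
 [ 1.14038907e-04 -1.91850421e-03 -9.99998153e-01]] 0.08780687067079324 0.017
scene 402.01432346964367 280.34571044072334 217.06751518440157 [ 0.985 -0.652  0.909] [[0.8, 0.6, -0.01], [0.44, -0.58, -0.68], [-0.42, 0.54, -0.73]]
top 522.0132533962798 285.95522853627506 211.08283312682988 [ 0.39  -0.007  1.398] [[-0.03, -1.0, -0.01], [-1.0, 0.03, -0.06], [0.06, 0.01, -1.0]]
```

View pics/scene0.png

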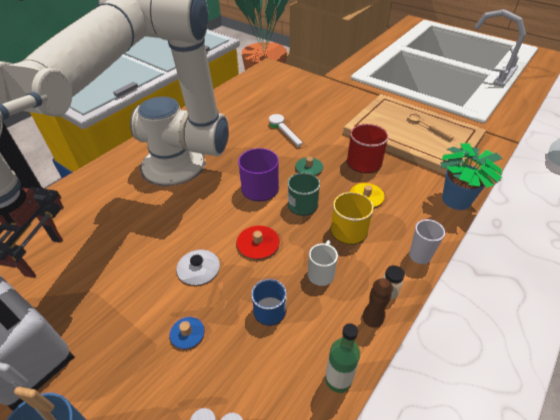

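View pics/top0.png

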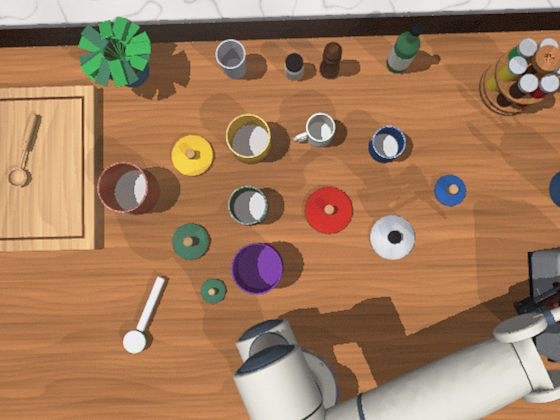

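Top view candidates: red canister at (126,188), with a purple decoy of the same shape at (257,268). Green lids are at (190,241), the larger, and (212,291), the smaller. The red canister and the larger green lid fit the task. I'll confirm both in an enlarged crop.

Run:
```python
import cv2,numpy as np
t=cv2.imread("pics/top0.png");s=cv2.imread("pics/scene0.png")
cv2.imwrite("pics/crop1.png",cv2.resize(t[110:310,90:300],None,fx=3.0,fy=3.0,interpolation=cv2.INTER_CUBIC)[:600])
cv2.imwrite("pics/crop2.png",cv2.resize(s[110:350,160:400],None,fx=2.5,fy=2.5,interpolation=cv2.INTER_CUBIC))
h=cv2.cvtColor(t,cv2.COLOR_BGR2HSV)
for n,p in dict(rl=(310,215),yl=(180,160),gl=(180,250),bl=(440,190),knob=(330,210),rc=(104,170),gc=(235,195),bc=(375,150),yc=(232,145),gdec=(205,297)).items(): print(n,h[p[1],p[0]])
```

```text
rl [  2 199 204]
yl [ 24 181 246]
gl [ 73  92 128]
bl [108 171 177]
knob [ 14 108 217]
rc [  5  98 183]
gc [35 61 54]
bc [111  45 177]
yc [ 15  67 122]
gdec [ 74  93 126]
```

View pics/crop1.png

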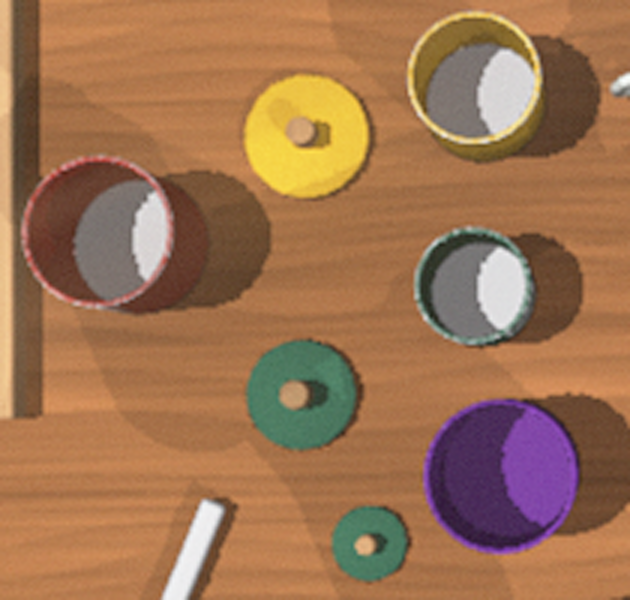

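View pics/crop2.png

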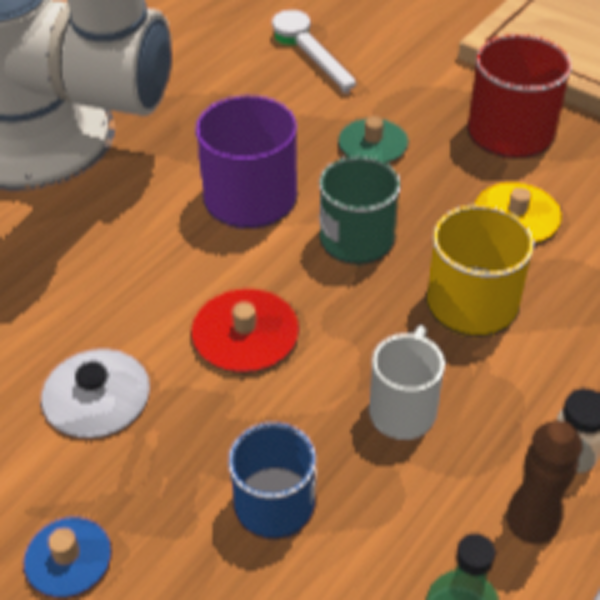

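The crops confirm it. The red-walled canister at top (123,187) is the red one, and the purple one is not wanted. The green lid at (191,242) is clearly larger than the one at (212,291). Next I'll measure from both views.

```bash
cat > m.py <<'E'
from workcell import ctrl
import cv2,numpy as np
from scipy.optimize import least_squares
def cam(n):
    f=ctrl.grab_frame(n);K=np.array([[f["fx"],0,f["cx"]],[0,f["fy"],f["cy"]],[0,0,1]])
    return dict(img=f["color"],K=K,rv=np.array(f["rvec"],float),t=np.array(f["tvec"],float).ravel())
def rays(c,uv):
    R=cv2.Rodrigues(c["rv"])[0];uv=np.atleast_2d(uv).astype(float)
    d=np.c_[uv,np.ones(len(uv))]@np.linalg.inv(c["K"]).T@R
    return -R.T@c["t"],d/np.linalg.norm(d,axis=1)[:,None]
def plane(c,uv,z):
    o,d=rays(c,uv);return (o+d*((z-o[2])/d[:,2])[:,None])[:,:2]
def proj(c,X): return cv2.projectPoints(np.asarray(X,float).reshape(-1,1,3),c["rv"],c["t"],c["K"],None)[0][:,0]
def circ(P,r0):
    s=least_squares(lambda p:np.hypot(P[:,0]-p[0],P[:,1]-p[1])-p[2],[*P.mean(0),r0],loss="soft_l1",f_scale=.001)
    return s.x
def tri(c1,u1,c2,u2):
    (a,d),(b,e)=rays(c1,u1),rays(c2,u2);d,e=d[0],e[0]
    s=np.linalg.lstsq(np.c_[d,-e],b-a,rcond=None)[0];p,q=a+d*s[0],b+e*s[1]
    return (p+q)/2,np.linalg.norm(p-q)
def rim(c,xy,z,r):
    for w in (.009,.005):   # white ring: whiteness peak along radii
        th=np.arange(0,2*np.pi,.05);rr=np.arange(r-w,r+w,.0005)
        T,Q=np.meshgrid(th,rr,indexing="ij")
        X=np.stack([xy[0]+Q*np.cos(T),xy[1]+Q*np.sin(T),np.full(T.shape,z)],-1)
        m=proj(c,X).astype(np.float32).reshape(*T.shape,2)
        v=cv2.remap(c["img"].min(2).astype(np.float32),m[...,0],m[...,1],cv2.INTER_CUBIC)
        k=v.argmax(1);P=X[np.arange(len(th)),k,:2]
        f=circ(P,r);xy=f[:2]
    return f
CAN=dict(red=(.124,.12),yellow=(.110,.108),green=(.096,.096),blue=(.082,.084))
HUE=dict(red=((0,190,120),(7,255,255)),yellow=((20,130,150),(32,255,255)),green=((65,60,60),(85,255,255)),blue=((104,120,120),(114,255,255)))
E
cat > a.py <<'E'
from m import *
T,S=cam("top"),cam("scene")
g=dict(red=((122.7,187.2),(368.6,135.6)),yellow=((248.3,136),(353,205)),green=((248.2,205.5),(304,186)),blue=((388,143),(269,293)))
L=dict(red=((329,210),(257,237)),yellow=((191,154),(368,188)),green=((189,241),(309,161)),blue=((452,189),(185,328)))
for n,(D,h) in CAN.items():
    a=rim(T,plane(T,g[n][0],h)[0],h,D/2-.0015);b=rim(S,plane(S,g[n][1],h)[0],h,D/2-.0015)
    ut=proj(T,[*a[:2],h])[0];us=proj(S,[*b[:2],h])[0]
    X,e=tri(T,ut,S,us);print("can",n,"top",a.round(4),"scene",b.round(4),"tri",X.round(4),round(e,4))
for n in L:
    out=[]
    for c,p in ((T,L[n][0]),(S,L[n][1])):
        hsv=cv2.cvtColor(c["img"],cv2.COLOR_RGB2HSV)
        roi=np.zeros(hsv.shape[:2],np.uint8);cv2.circle(roi,tuple(map(int,p)),34,255,-1)
        m=cv2.inRange(hsv,*HUE[n])&roi
        _,lab,st,ce=cv2.connectedComponentsWithStats(m);k=1+st[1:,4].argmax()
        cs,_=cv2.findContours((lab==k).astype(np.uint8),cv2.RETR_EXTERNAL,cv2.CHAIN_APPROX_NONE)
        hull=cv2.convexHull(cs[0])[:,0]
        f=circ(plane(c,hull,.0095),.05)
        kr=np.zeros_like(roi);cv2.circle(kr,tuple(map(int,p)),9,255,-1)
        km=cv2.inRange(hsv,(8,50,110),(19,170,255))&kr
        _,l2,s2,c2=cv2.connectedComponentsWithStats(km);j=1+s2[1:,4].argmax()
        out.append((f,c2[j],s2[j,4]))
    X,e=tri(T,out[0][1],S,out[1][1])
    print("lid",n,"top",out[0][0].round(4),"scene",out[1][0].round(4),"knob",X.round(4),round(e,4),out[0][2],out[1][2],"ktop@.043",plane(T,out[0][1],.043)[0].round(4))
E
python3 a.py
```

```text
can red top [0.5381 0.4153 0.0595] scene [0.5371 0.4162 0.0627] tri [0.5378 0.4148 0.1212] 0.0003
can yellow top [0.6609 0.1026 0.0526] scene [0.6598 0.1006 0.0539] tri [0.6602 0.1021 0.1073] 0.002
can green top [0.4868 0.11   0.045 ] scene [0.487  0.1073 0.0469] tri [0.4864 0.1097 0.0941] 0.0015
can blue top [ 0.6387 -0.2554  0.0403] scene [ 0.6378 -0.254   0.0406] tri [ 0.6385 -0.255   0.0858] 0.0003
lid red top [ 0.4734 -0.1023  0.061 ] scene [ 0.472  -0.0988  0.0623] knob [ 0.4731 -0.1014  0.0368] 0.0001 81 74 ktop@.043 [ 0.4727 -0.101 ]
lid yellow top [0.631  0.2597 0.0552] scene [0.6351 0.2359 0.0711] knob [0.6307 0.2591 0.0328] 0.0002 94 59 ktop@.043 [0.629  0.2571]
lid green top [0.3998 0.2681 0.0472] scene [0.4199 0.2279 0.08  ] knob [0.4006 0.2652 0.0552] 0.0018 71 94 ktop@.043 [0.4    0.2671]
lid blue top [ 0.5174 -0.4266  0.0402] scene [ 0.5168 -0.4242  0.0401] knob [ 0.5171 -0.4258  0.0391] 0.0011 78 90 ktop@.043 [ 0.5164 -0.425 ]
```

>>> jog_arm --moves '[{"grip": 50, "dx": 60, "dy": 1, "dz": 0, "turn": 0}, {"grip": 50, "dx": 120, "dy": 2, "dz": 0, "turn": 0}, {"grip": 50, "dx": 180, "dy": 4, "dz": 0, "turn": 0}, {"grip": 50, "dx": 240, "dy": 5, "dz": 0, "turn": 0}, {"grip": 50, "dx": 285, "dy": 6, "dz": 0, "turn": -0.18}, {"grip": 50, "dx": 285, "dy": 6, "dz": 0, "turn": -1.13}, {"grip": 50, "dx": 285, "dy": 6, "dz": 0, "turn": -1.13}, {"grip": 50, "dx": 285, "dy": 6, "dz": 0, "turn": -1.13}, {"grip": 50, "dx": 285, "dy": 6, "dz": 50, "turn": -1.13}, {"grip": 50, "dx": 285, "dy": 6, "dz": 100, "turn": -1.13}, {"grip": 50, "dx": 285, "dy": 6, "dz": 130, "turn": -1.13}, {"grip": 50, "dx": 285, "dy": 6, "dz": 130, "turn": -1.13}]' --force 20

```text
time_s: 1.7
eef_pos: [0.5153, -0.4247, 0.1056]
tool_rot: [[-0.001, 1.0, -0.005], [1.0, 0.001, 0.005], [0.005, -0.005, -1.0]]
force: [0.4, 0.2, -0.3]
width: 0.0502
grip_force: 0.0
```

```bash
cat > g.py <<'E'
import sys,numpy as np
from workcell import ctrl
s=ctrl.sense();R=np.array(s["tool_rot"]);p=np.array(s["eef_pos"])
print("t",s["time_s"],"pos",p.round(4),"yawx",np.arctan2(R[1,0],R[0,0]).round(4),"tilt",R[:,2].round(4),"w",round(s["width"],4),"gf",round(float(s["grip_force"]),1),"f",np.round(s["force"],1),"q",np.round(s["qpos"],2))
for a in sys.argv[1:]:
    t=np.array([float(v) for v in a.split(",")]);print(a,"tool mm",(R.T@(t-p)*1000).round(1))
E
python3 g.py .517,-.4255,.037
python3 - <<'E'
import sys;sys.path.insert(0,'.')
from m import *
a,b=cam("scene")["img"],cam("top")["img"]
u=cv2.resize(a[250:400,100:260],None,fx=2.5,fy=2.5,interpolation=2);v=cv2.resize(b[110:260,380:540],None,fx=2.5,fy=2.5,interpolation=2)
cv2.imwrite("pics/near1.png",np.hstack([u,v])[:,:,::-1])
E
```

```text
t 1.7 pos [ 0.5153 -0.4247  0.1056] yawx 1.5715 tilt [-0.0052  0.0048 -1.    ] w 0.0502 gf 0.0 f [ 0.4  0.2 -0.3] q [-0.74  0.29  1.24  0.    1.62 -0.74]
.517,-.4255,.037 tool mm [-1.1  2.  68.6]
```

View pics/near1.png

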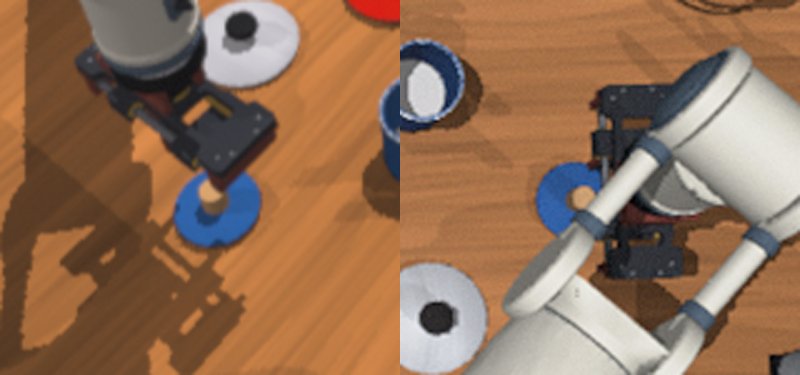

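The scene crop shows the fingers above the blue knob at (212,195) in the crop. The top crop has the gripper body over the lid, offset only by parallax. So I'll descend and grip.

>>> jog_arm --moves '[{"grip": 50, "dx": -1, "dy": 2, "dz": 30}, {"grip": 50, "dx": -1, "dy": 2, "dz": 55}, {"grip": 50, "dx": -1, "dy": 2, "dz": 67}, {"grip": 50, "dx": -1, "dy": 2, "dz": 67}, {"grip": 15, "dx": -1, "dy": 2, "dz": 67}, {"grip": 15, "dx": -1, "dy": 2, "dz": 67}, {"grip": 15, "dx": -1, "dy": 2, "dz": 67}, {"grip": 15, "dx": -1, "dy": 2, "dz": 67}, {"grip": 15, "dx": -1, "dy": 2, "dz": 67}]' --force 25

```text
invalid input
```

```bash
python3 g.py .638,-.255,.2
```

```text
t 1.8 pos [ 0.517  -0.4262  0.1107] yawx 1.5714 tilt [ 7.e-04 -6.e-04 -1.e+00] w 0.0502 gf 0.0 f [ 0.4 -0.6  0.7] q [-0.74  0.29  1.24  0.    1.62 -0.74]
.638,-.255,.2 tool mm [171.1 121.1 -89.3]
```

>>> jog_arm --moves '[{"grip": 50, "dx": 0, "dy": 0, "dz": 35, "turn": 0}, {"grip": 50, "dx": 0, "dy": 0, "dz": 60, "turn": 0}, {"grip": 50, "dx": 0, "dy": 0, "dz": 73, "turn": 0}, {"grip": 50, "dx": 0, "dy": 0, "dz": 73, "turn": 0}, {"grip": 15, "dx": 0, "dy": 0, "dz": 73, "turn": 0}, {"grip": 15, "dx": 0, "dy": 0, "dz": 73, "turn": 0}, {"grip": 15, "dx": 0, "dy": 0, "dz": 73, "turn": 0}, {"grip": 15, "dx": 0, "dy": 0, "dz": 73, "turn": 0}, {"grip": 15, "dx": 0, "dy": 0, "dz": 73, "turn": 0}]' --force 25

```text
time_s: 2.92
eef_pos: [0.5172, -0.4263, 0.0377]
tool_rot: [[-0.001, 1.0, 0.001], [1.0, 0.001, -0.001], [-0.001, 0.001, -1.0]]
force: [0.0, 0.2, 5.7]
width: 0.0256
grip_force: 25.0
```

```bash
python3 g.py .638,-.255,.2
```

```text
t 2.925 pos [ 0.5172 -0.4263  0.0377] yawx 1.5718 tilt [ 0.0014 -0.0011 -1.    ] w 0.0256 gf 25.0 f [0.  0.2 5.7] q [-0.74  0.33  1.32  0.    1.49 -0.74]
.638,-.255,.2 tool mm [ 171.   121.2 -162.3]
```

>>> jog_arm --moves '[{"grip": 15, "dx": 0, "dy": 0, "dz": -20, "turn": 0}, {"grip": 15, "dx": 0, "dy": 0, "dz": -60, "turn": 0}, {"grip": 15, "dx": 0, "dy": 0, "dz": -110, "turn": 0}, {"grip": 15, "dx": 20, "dy": 14, "dz": -150, "turn": 0}, {"grip": 15, "dx": 60, "dy": 42, "dz": -162, "turn": 0}, {"grip": 15, "dx": 100, "dy": 70, "dz": -162, "turn": 0}, {"grip": 15, "dx": 140, "dy": 98, "dz": -162, "turn": 0}, {"grip": 15, "dx": 171, "dy": 121, "dz": -150, "turn": 0}, {"grip": 15, "dx": 171, "dy": 121, "dz": -115, "turn": 0}, {"grip": 15, "dx": 171, "dy": 121, "dz": -98, "turn": 0}, {"grip": 15, "dx": 171, "dy": 121, "dz": -98, "turn": 0}, {"grip": 15, "dx": 171, "dy": 121, "dz": -98, "turn": 0}]'

```text
time_s: 4.42
eef_pos: [0.6377, -0.2557, 0.1363]
tool_rot: [[0.0, 1.0, 0.002], [1.0, -0.0, -0.001], [-0.001, 0.002, -1.0]]
force: [0.6, -0.4, -0.4]
width: 0.0256
grip_force: 25.0
```

```bash
python3 g.py .638,-.255,.113
python3 - <<'E'
import sys;sys.path.insert(0,'.')
from m import *
a,b=cam("scene")["img"],cam("top")["img"]
u=cv2.resize(a[190:340,190:350],None,fx=2.5,fy=2.5,interpolation=2);v=cv2.resize(b[80:230,310:470],None,fx=2.5,fy=2.5,interpolation=2)
cv2.imwrite("pics/near2.png",np.hstack([u,v])[:,:,::-1])
E
```

```text
t 4.425 pos [ 0.6377 -0.2557  0.1363] yawx 1.5708 tilt [ 1.7e-03 -8.0e-04 -1.0e+00] w 0.0256 gf 25.0 f [ 0.6 -0.4 -0.4] q [-0.43  0.33  1.14 -0.    1.67 -0.43]
.638,-.255,.113 tool mm [ 0.7  0.3 23.3]
```

View pics/near2.png

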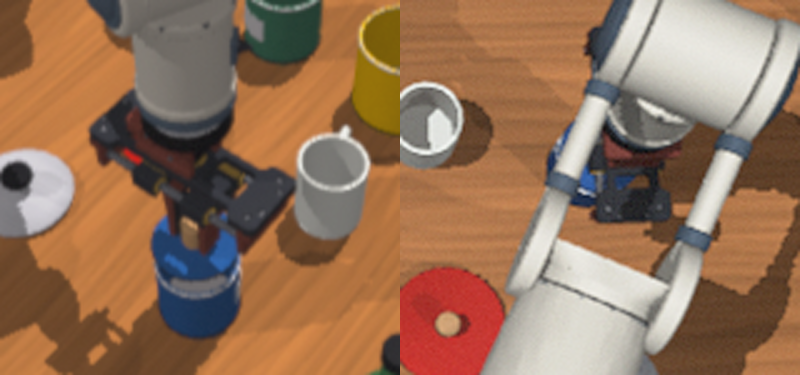

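The blue lid hangs level just above the blue rim (crop (198,270)), centred side to side. I'll lower it.

>>> jog_arm --moves '[{"grip": 15, "dx": 1, "dy": 0, "dz": 7, "turn": 0}, {"grip": 15, "dx": 1, "dy": 0, "dz": 12, "turn": 0}, {"grip": 15, "dx": 1, "dy": 0, "dz": 16, "turn": 0}, {"grip": 15, "dx": 1, "dy": 0, "dz": 19, "turn": 0}, {"grip": 15, "dx": 1, "dy": 0, "dz": 22, "turn": 0}, {"grip": 15, "dx": 1, "dy": 0, "dz": 23, "turn": 0}, {"grip": 15, "dx": 1, "dy": 0, "dz": 23, "turn": 0}, {"grip": 15, "dx": 1, "dy": 0, "dz": 23, "turn": 0}]'

```text
time_s: 5.52
eef_pos: [0.6379, -0.254, 0.1138]
tool_rot: [[-0.001, 1.0, 0.002], [1.0, 0.001, -0.001], [-0.001, 0.002, -1.0]]
force: [-2.4, 0.6, 6.4]
width: 0.0258
grip_force: 25.0
```

```bash
python3 g.py .638,-.255,.1137
```

```text
t 5.525 pos [ 0.6379 -0.254   0.1138] yawx 1.5718 tilt [ 0.0019 -0.001  -1.    ] w 0.0258 gf 25.0 f [-2.4  0.6  6.4] q [-0.43  0.33  1.18 -0.    1.63 -0.43]
.638,-.255,.1137 tool mm [-1.   0.1  0.1]
```

>>> jog_arm --moves '[{"grip": 50, "dx": 0, "dy": 0, "dz": 0, "turn": 0}, {"grip": 50, "dx": 0, "dy": 0, "dz": 0, "turn": 0}, {"grip": 50, "dx": 0, "dy": 0, "dz": 0, "turn": 0}, {"grip": 50, "dx": 0, "dy": 0, "dz": -20, "turn": 0}, {"grip": 50, "dx": 0, "dy": 0, "dz": -60, "turn": 0}, {"grip": 50, "dx": 30, "dy": -33, "dz": -90, "turn": 0}, {"grip": 50, "dx": 70, "dy": -75, "dz": -90, "turn": 0}, {"grip": 50, "dx": 110, "dy": -118, "dz": -90, "turn": 0}, {"grip": 50, "dx": 153, "dy": -165, "dz": -80, "turn": 0}, {"grip": 50, "dx": 153, "dy": -165, "dz": -40, "turn": 0}, {"grip": 50, "dx": 153, "dy": -165, "dz": 0, "turn": 0}, {"grip": 50, "dx": 153, "dy": -165, "dz": 0, "turn": 0}]'

```text
time_s: 7.02
eef_pos: [0.4709, -0.1005, 0.11]
tool_rot: [[-0.001, 1.0, -0.004], [1.0, 0.001, 0.001], [0.001, -0.004, -1.0]]
force: [-0.0, 0.1, -0.1]
width: 0.0502
grip_force: 0.0
```

```bash
python3 g.py .473,-.1013,.0377
python3 - <<'E'
import sys;sys.path.insert(0,'.')
from m import *
a,b=cam("scene")["img"],cam("top")["img"]
u=cv2.resize(a[200:350,190:350],None,fx=2.5,fy=2.5,interpolation=2);v=cv2.resize(b[90:240,310:470],None,fx=2.5,fy=2.5,interpolation=2)
cv2.imwrite("pics/near3.png",np.hstack([u,v])[:,:,::-1])
E
```

```text
t 7.025 pos [ 0.4709 -0.1005  0.11  ] yawx 1.5721 tilt [-0.0042  0.0012 -1.    ] w 0.0502 gf 0.0 f [-0.   0.1 -0.1] q [-0.28 -0.22  1.75  0.    1.61 -0.28]
.473,-.1013,.0377 tool mm [-0.9  2.4 72.3]
```

View pics/near3.png

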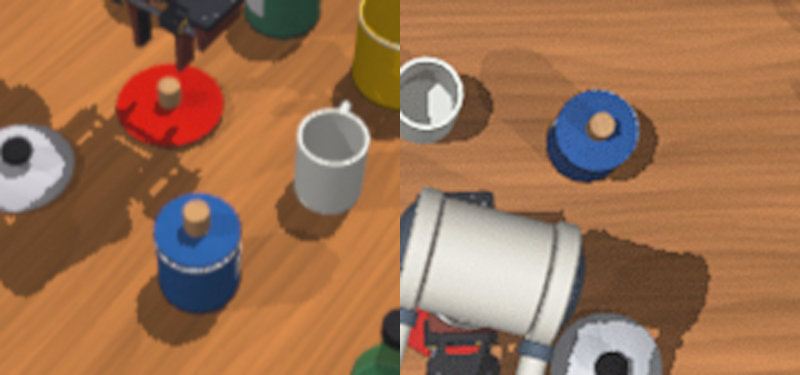

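The blue lid looks flush (scene crop (198,240)), and the red knob at (168,92) is below the fingers. Red is next.

>>> jog_arm --moves '[{"grip": 50, "dx": 0, "dy": 0, "dz": 35, "turn": 0}, {"grip": 50, "dx": 0, "dy": 0, "dz": 60, "turn": 0}, {"grip": 50, "dx": 0, "dy": 0, "dz": 75, "turn": 0}, {"grip": 50, "dx": 0, "dy": 0, "dz": 75, "turn": 0}, {"grip": 15, "dx": 0, "dy": 0, "dz": 75, "turn": 0}, {"grip": 15, "dx": 0, "dy": 0, "dz": 75, "turn": 0}, {"grip": 15, "dx": 0, "dy": 0, "dz": 75, "turn": 0}, {"grip": 15, "dx": 0, "dy": 0, "dz": 75, "turn": 0}, {"grip": 15, "dx": 0, "dy": 0, "dz": 75, "turn": 0}]' --force 25

```text
time_s: 8.25
eef_pos: [0.4732, -0.1012, 0.0377]
tool_rot: [[-0.001, 1.0, 0.002], [1.0, 0.001, -0.001], [-0.001, 0.002, -1.0]]
force: [0.5, 0.9, 6.5]
width: 0.0256
grip_force: 25.0
```

```bash
python3 g.py .473,-.1013,.038 .5376,.4157,.25
```

```text
t 8.25 pos [ 0.4732 -0.1012  0.0377] yawx 1.5718 tilt [ 2.3e-03 -5.0e-04 -1.0e+00] w 0.0256 gf 25.0 f [0.5 0.9 6.5] q [-0.28 -0.17  1.85  0.    1.46 -0.28]
.473,-.1013,.038 tool mm [-0.1 -0.2 -0.3]
.5376,.4157,.25 tool mm [ 516.7   65.4 -212.4]
```

>>> jog_arm --moves '[{"grip": 15, "dx": 0, "dy": 0, "dz": -20, "turn": 0}, {"grip": 15, "dx": 0, "dy": 0, "dz": -65, "turn": 0}, {"grip": 15, "dx": 0, "dy": 0, "dz": -120, "turn": 0}, {"grip": 15, "dx": 10, "dy": 1, "dz": -170, "turn": 0}, {"grip": 15, "dx": 40, "dy": 5, "dz": -195, "turn": 0}, {"grip": 15, "dx": 85, "dy": 11, "dz": -200, "turn": 0}, {"grip": 15, "dx": 130, "dy": 16, "dz": -200, "turn": 0}, {"grip": 15, "dx": 175, "dy": 22, "dz": -200, "turn": 0}, {"grip": 15, "dx": 220, "dy": 28, "dz": -200, "turn": 0}, {"grip": 15, "dx": 265, "dy": 34, "dz": -200, "turn": 0}, {"grip": 15, "dx": 310, "dy": 39, "dz": -200, "turn": 0}, {"grip": 15, "dx": 330, "dy": 42, "dz": -200, "turn": 0}]'

```text
time_s: 9.75
eef_pos: [0.5133, 0.2308, 0.2346]
tool_rot: [[-0.003, 1.0, -0.004], [1.0, 0.003, -0.001], [-0.001, -0.004, -1.0]]
force: [0.2, -0.1, -2.6]
width: 0.0256
grip_force: 25.0
```

>>> jog_arm --moves '[{"grip": 15, "dx": 40, "dy": 5, "dz": 0, "turn": 0}, {"grip": 15, "dx": 80, "dy": 10, "dz": 0, "turn": 0}, {"grip": 15, "dx": 120, "dy": 15, "dz": 0, "turn": 0}, {"grip": 15, "dx": 155, "dy": 20, "dz": 0, "turn": 0}, {"grip": 15, "dx": 177, "dy": 23, "dz": 5, "turn": 0}, {"grip": 15, "dx": 187, "dy": 23, "dz": 20, "turn": 0}, {"grip": 15, "dx": 187, "dy": 23, "dz": 40, "turn": 0}, {"grip": 15, "dx": 187, "dy": 23, "dz": 60, "turn": 0}, {"grip": 15, "dx": 187, "dy": 23, "dz": 65, "turn": 0}, {"grip": 15, "dx": 187, "dy": 23, "dz": 65, "turn": 0}, {"grip": 15, "dx": 187, "dy": 23, "dz": 65, "turn": 0}]'

```text
time_s: 11.12
eef_pos: [0.5373, 0.4161, 0.173]
tool_rot: [[-0.001, 1.0, 0.002], [1.0, 0.001, 0.001], [0.001, 0.002, -1.0]]
force: [0.3, 0.7, -2.7]
width: 0.0253
grip_force: 25.0
```

```bash
python3 g.py .5376,.4157,.1497
python3 - <<'E'
import sys;sys.path.insert(0,'.')
from m import *
a,b=cam("scene")["img"],cam("top")["img"]
u=cv2.resize(a[60:210,290:450],None,fx=2.5,fy=2.5,interpolation=2);v=cv2.resize(b[110:260,50:210],None,fx=2.5,fy=2.5,interpolation=2)
cv2.imwrite("pics/near4.png",np.hstack([u,v])[:,:,::-1])
E
```

```text
t 11.125 pos [0.5373 0.4161 0.173 ] yawx 1.5716 tilt [ 0.0016  0.0011 -1.    ] w 0.0253 gf 25.0 f [ 0.3  0.7 -2.7] q [ 0.61  0.3   1.11 -0.    1.73  0.61]
.5376,.4157,.1497 tool mm [-0.4  0.3 23.3]
```

View pics/near4.png

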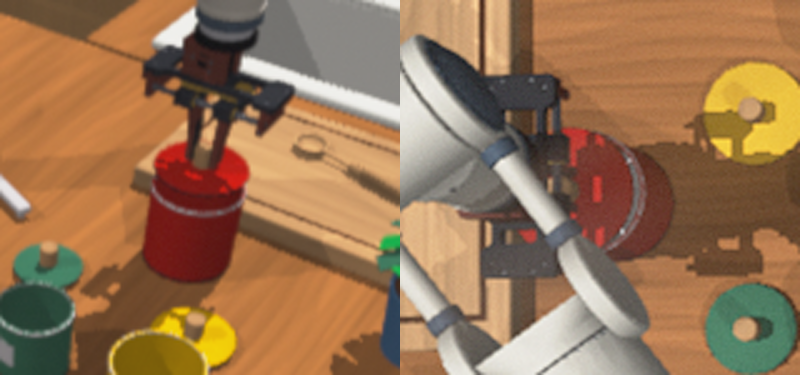

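The scene crop shows the red lid at (202,165) over the rim centred near (197,195), so it may sit a few mm to one side. I'll measure that before lowering.

```bash
cat > chk.py <<'E'
import sys
from m import *
# held lid brim in scene view, on its plane, by hue mask; compare with canister rim
n,x,y,zb=sys.argv[1],*map(float,sys.argv[2:5])
c=cam("scene");D,h=CAN[n]
hsv=cv2.cvtColor(c["img"],cv2.COLOR_RGB2HSV)
p=proj(c,[x,y,zb])[0];print("expect px",p.round(1))
# radial edge: strongest fall of saturation-value of brim colour at the outer edge
th=np.arange(0,2*np.pi,.05);rr=np.arange(D/2-.008,D/2+.010,.0005)
T,Q=np.meshgrid(th,rr,indexing="ij")
X=np.stack([x+Q*np.cos(T),y+Q*np.sin(T),np.full(T.shape,zb)],-1)
m=proj(c,X).astype(np.float32).reshape(*T.shape,2)
im=cv2.cvtColor(c["img"],cv2.COLOR_RGB2LAB).astype(np.float32)
v=np.stack([cv2.remap(im[...,k],m[...,0],m[...,1],cv2.INTER_LINEAR) for k in range(3)],-1)
v=cv2.GaussianBlur(v,(1,5),0);g=np.linalg.norm(v[:,6:]-v[:,:-6],axis=2);k=g.argmax(1)+3
P=X[np.arange(len(th)),k,:2];f=circ(P,D/2);print("lid scene fit",f.round(4))
E
python3 chk.py red .5373 .4161 .145
python3 - <<'E'
import sys;sys.path.insert(0,'.')
from m import *
c=cam("scene")
print("rim now",rim(c,np.array([.5371,.4162]),.12,.0605).round(4))
hsv=cv2.cvtColor(c["img"],cv2.COLOR_RGB2HSV);roi=np.zeros((420,560),np.uint8);roi[112:140,345:400]=255
m=cv2.inRange(hsv,(0,190,170),(7,255,255))&roi
cs,_=cv2.findContours(m,cv2.RETR_EXTERNAL,cv2.CHAIN_APPROX_NONE);h=cv2.convexHull(np.vstack(cs))[:,0]
print("mask fit",circ(plane(c,h,.145),.06).round(4),h.min(0),h.max(0))
E
```

```text
expect px [370.3 127.2]
lid scene fit [0.535  0.4202 0.0621]
rim now [0.5371 0.4154 0.0633]
mask fit [0.5347 0.4197 0.0589] [352 117] [388 136]
```

The offset is about +0.6 mm across the line of sight. The rest lies along the view direction, and the same lid showed the same bias before it was grasped. The fit is good, so I'll lower it.

>>> jog_arm --moves '[{"grip": 15, "dx": 0, "dy": 0, "dz": 7, "turn": 0}, {"grip": 15, "dx": 0, "dy": 0, "dz": 12, "turn": 0}, {"grip": 15, "dx": 0, "dy": 0, "dz": 16, "turn": 0}, {"grip": 15, "dx": 0, "dy": 0, "dz": 19, "turn": 0}, {"grip": 15, "dx": 0, "dy": 0, "dz": 22, "turn": 0}, {"grip": 15, "dx": 0, "dy": 0, "dz": 23.5, "turn": 0}, {"grip": 15, "dx": 0, "dy": 0, "dz": 23.5, "turn": 0}, {"grip": 15, "dx": 0, "dy": 0, "dz": 23.5, "turn": 0}]'

```text
time_s: 12.32
eef_pos: [0.5375, 0.4158, 0.1502]
tool_rot: [[-0.001, 1.0, 0.002], [1.0, 0.001, 0.001], [0.001, 0.002, -1.0]]
force: [-0.9, -3.7, 6.0]
width: 0.0254
grip_force: 25.0
```

```bash
python3 g.py .5376,.4157,.1497 .6305,.259,.11
```

```text
t 12.325 pos [0.5375 0.4158 0.1502] yawx 1.5713 tilt [ 2.5e-03  9.0e-04 -1.0e+00] w 0.0254 gf 25.0 f [-0.9 -3.7  6. ] q [ 0.61  0.3   1.15 -0.    1.69  0.61]
.5376,.4157,.1497 tool mm [-0.1  0.1  0.5]
.6305,.259,.11 tool mm [-156.9   92.8   40.3]
```

>>> jog_arm --moves '[{"grip": 50, "dx": 0, "dy": 0, "dz": 0, "turn": 0}, {"grip": 50, "dx": 0, "dy": 0, "dz": 0, "turn": 0}, {"grip": 50, "dx": 0, "dy": 0, "dz": 0, "turn": 0}, {"grip": 50, "dx": 0, "dy": 0, "dz": -20, "turn": 0}, {"grip": 50, "dx": 0, "dy": 0, "dz": -60, "turn": 0}, {"grip": 50, "dx": -30, "dy": 18, "dz": -80, "turn": -0.17}, {"grip": 50, "dx": -70, "dy": 41, "dz": -80, "turn": -0.34}, {"grip": 50, "dx": -110, "dy": 65, "dz": -80, "turn": -0.51}, {"grip": 50, "dx": -157, "dy": 93, "dz": -80, "turn": -0.68}, {"grip": 50, "dx": -157, "dy": 93, "dz": -80, "turn": -0.85}, {"grip": 50, "dx": -157, "dy": 93, "dz": -80, "turn": -1.02}, {"grip": 50, "dx": -157, "dy": 93, "dz": -80, "turn": -1.19}]'

```text
time_s: 13.82
eef_pos: [0.6304, 0.2589, 0.23]
tool_rot: [[-0.931, 0.366, 0.002], [0.366, 0.931, 0.001], [-0.001, 0.001, -1.0]]
force: [-0.3, -0.2, 0.0]
width: 0.0499
grip_force: 0.0
```

>>> jog_arm --moves '[{"grip": 50, "dx": 0, "dy": 0, "dz": 0, "turn": -0.17}, {"grip": 50, "dx": 0, "dy": 0, "dz": 0, "turn": -0.34}, {"grip": 50, "dx": 0, "dy": 0, "dz": 40, "turn": -0.38}, {"grip": 50, "dx": 0, "dy": 0, "dz": 90, "turn": -0.38}, {"grip": 50, "dx": 0, "dy": 0, "dz": 120, "turn": -0.38}, {"grip": 50, "dx": 0, "dy": 0, "dz": 120, "turn": -0.38}, {"grip": 50, "dx": 0, "dy": 0, "dz": 120, "turn": -0.38}, {"grip": 50, "dx": 0, "dy": 0, "dz": 120, "turn": -0.38}]'

```text
time_s: 14.82
eef_pos: [0.6312, 0.2596, 0.1113]
tool_rot: [[-1.0, -0.0, 0.004], [-0.0, 1.0, 0.002], [-0.004, 0.002, -1.0]]
force: [-0.2, 0.2, 0.4]
width: 0.0501
grip_force: 0.0
```

```bash
python3 g.py .6307,.259,.038
python3 - <<'E'
import sys;sys.path.insert(0,'.')
from m import *
a,b=cam("scene")["img"],cam("top")["img"]
u=cv2.resize(a[90:240,290:450],None,fx=2.5,fy=2.5,interpolation=2);v=cv2.resize(b[110:260,80:240],None,fx=2.5,fy=2.5,interpolation=2)
cv2.imwrite("pics/near5.png",np.hstack([u,v])[:,:,::-1])
E
```

```text
t 14.825 pos [0.6312 0.2596 0.1113] yawx -3.1414 tilt [ 0.0042  0.0015 -1.    ] w 0.0501 gf 0.0 f [-0.2  0.2  0.4] q [ 0.34  0.32  1.2   0.    1.62 -1.23]
.6307,.259,.038 tool mm [ 0.8 -0.7 73.3]
```

View pics/near5.png

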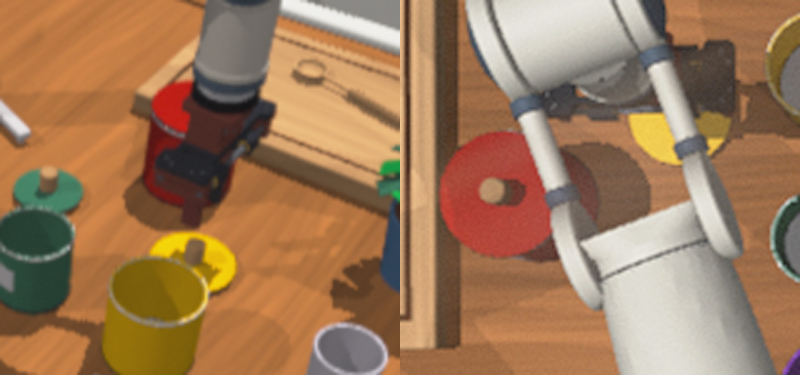

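The red lid covers its canister (top crop (498,195)). The gripper is over the yellow knob at scene crop (196,250), so I'll descend.

>>> jog_arm --moves '[{"grip": 50, "dx": 0, "dy": 0, "dz": 35, "turn": 0}, {"grip": 50, "dx": 0, "dy": 0, "dz": 60, "turn": 0}, {"grip": 50, "dx": 0, "dy": 0, "dz": 73, "turn": 0}, {"grip": 50, "dx": 0, "dy": 0, "dz": 73, "turn": 0}, {"grip": 15, "dx": 0, "dy": 0, "dz": 73, "turn": 0}, {"grip": 15, "dx": 0, "dy": 0, "dz": 73, "turn": 0}, {"grip": 15, "dx": 0, "dy": 0, "dz": 73, "turn": 0}, {"grip": 15, "dx": 0, "dy": 0, "dz": 73, "turn": 0}, {"grip": 15, "dx": 0, "dy": 0, "dz": 73, "turn": 0}]' --force 25

```text
time_s: 16.05
eef_pos: [0.6306, 0.2595, 0.0363]
tool_rot: [[-1.0, -0.0, 0.002], [-0.0, 1.0, 0.001], [-0.002, 0.001, -1.0]]
force: [0.3, -0.1, 5.5]
width: 0.0258
grip_force: 25.0
```

```bash
python3 g.py .6604,.1018,.165
```

```text
t 16.05 pos [0.6306 0.2595 0.0363] yawx -3.1413 tilt [ 1.8e-03  8.0e-04 -1.0e+00] w 0.0258 gf 25.0 f [ 0.3 -0.1  5.5] q [ 0.34  0.36  1.29  0.    1.5  -1.23]
.6604,.1018,.165 tool mm [ -30.  -157.6 -128.7]
```

>>> jog_arm --moves '[{"grip": 15, "dx": 0, "dy": 0, "dz": -20, "turn": 0}, {"grip": 15, "dx": 0, "dy": 0, "dz": -60, "turn": 0}, {"grip": 15, "dx": 0, "dy": 0, "dz": -110, "turn": 0}, {"grip": 15, "dx": 0, "dy": 0, "dz": -155, "turn": 0}, {"grip": 15, "dx": -5, "dy": -25, "dz": -170, "turn": 0}, {"grip": 15, "dx": -13, "dy": -65, "dz": -170, "turn": 0}, {"grip": 15, "dx": -21, "dy": -110, "dz": -170, "turn": 0}, {"grip": 15, "dx": -28, "dy": -145, "dz": -165, "turn": 0}, {"grip": 15, "dx": -30, "dy": -157.5, "dz": -150, "turn": 0}, {"grip": 15, "dx": -30, "dy": -157.5, "dz": -124, "turn": 0}, {"grip": 15, "dx": -30, "dy": -157.5, "dz": -124, "turn": 0}, {"grip": 15, "dx": -30, "dy": -157.5, "dz": -124, "turn": 0}]'

```text
time_s: 17.55
eef_pos: [0.6599, 0.102, 0.159]
tool_rot: [[-1.0, -0.001, -0.001], [-0.001, 1.0, 0.0], [0.001, 0.0, -1.0]]
force: [-0.4, 0.4, -1.7]
width: 0.0253
grip_force: 25.0
```

```bash
python3 g.py .6604,.1018,.1363
python3 - <<'E'
import sys;sys.path.insert(0,'.')
from m import *
a,b=cam("scene")["img"],cam("top")["img"]
u=cv2.resize(a[130:280,270:430],None,fx=2.5,fy=2.5,interpolation=2);v=cv2.resize(b[60:210,170:330],None,fx=2.5,fy=2.5,interpolation=2)
cv2.imwrite("pics/near6.png",np.hstack([u,v])[:,:,::-1])
E
```

```text
t 17.55 pos [0.6599 0.102  0.159 ] yawx -3.1407 tilt [-7.e-04  0.e+00 -1.e+00] w 0.0253 gf 25.0 f [-0.4  0.4 -1.7] q [ 0.1   0.27  1.17  0.    1.7  -1.47]
.6604,.1018,.1363 tool mm [-0.6 -0.2 22.7]
```

View pics/near6.png

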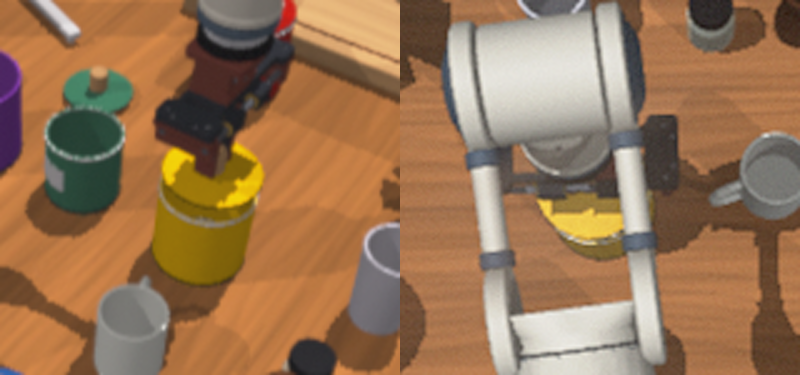

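The yellow lid hangs just above its rim (scene crop lid (212,178), rim around (207,205)), level and clear of the mug. I'll lower it.

>>> jog_arm --moves '[{"grip": 15, "dx": 0, "dy": 0, "dz": 7, "turn": 0}, {"grip": 15, "dx": 0, "dy": 0, "dz": 12, "turn": 0}, {"grip": 15, "dx": 0, "dy": 0, "dz": 16, "turn": 0}, {"grip": 15, "dx": 0, "dy": 0, "dz": 19, "turn": 0}, {"grip": 15, "dx": 0, "dy": 0, "dz": 22, "turn": 0}, {"grip": 15, "dx": 0, "dy": 0, "dz": 23.5, "turn": 0}, {"grip": 15, "dx": 0, "dy": 0, "dz": 23.5, "turn": 0}, {"grip": 15, "dx": 0, "dy": 0, "dz": 23.5, "turn": 0}]'

```text
time_s: 18.65
eef_pos: [0.6602, 0.1016, 0.1364]
tool_rot: [[-1.0, -0.0, 0.001], [-0.0, 1.0, 0.0], [-0.001, 0.0, -1.0]]
force: [-1.9, -1.3, 2.0]
width: 0.0256
grip_force: 25.0
```

```bash
python3 g.py .6604,.1018,.1363 .400,.2675,.11
```

```text
t 18.65 pos [0.6602 0.1016 0.1364] yawx -3.1414 tilt [ 7.e-04  1.e-04 -1.e+00] w 0.0256 gf 25.0 f [-1.9 -1.3  2. ] q [ 0.1   0.28  1.2  -0.    1.66 -1.47]
.6604,.1018,.1363 tool mm [-0.2  0.2  0.1]
.400,.2675,.11 tool mm [260.1 165.9  26.2]
```

>>> jog_arm --moves '[{"grip": 50, "dx": 0, "dy": 0, "dz": 0, "turn": 0}, {"grip": 50, "dx": 0, "dy": 0, "dz": 0, "turn": 0}, {"grip": 50, "dx": 0, "dy": 0, "dz": 0, "turn": 0}, {"grip": 50, "dx": 0, "dy": 0, "dz": -20, "turn": 0}, {"grip": 50, "dx": 0, "dy": 0, "dz": -60, "turn": 0}, {"grip": 50, "dx": 30, "dy": 19, "dz": -90, "turn": 0}, {"grip": 50, "dx": 75, "dy": 48, "dz": -90, "turn": 0}, {"grip": 50, "dx": 120, "dy": 77, "dz": -90, "turn": 0}, {"grip": 50, "dx": 165, "dy": 105, "dz": -90, "turn": 0}, {"grip": 50, "dx": 210, "dy": 134, "dz": -90, "turn": 0}, {"grip": 50, "dx": 245, "dy": 156, "dz": -90, "turn": 0}, {"grip": 50, "dx": 260, "dy": 166, "dz": -80, "turn": 0}]'

```text
time_s: 20.15
eef_pos: [0.3992, 0.2688, 0.2182]
tool_rot: [[-1.0, -0.002, 0.004], [-0.002, 1.0, 0.002], [-0.004, 0.002, -1.0]]
force: [-0.3, -0.4, 0.5]
width: 0.05
grip_force: 0.0
```

>>> jog_arm --moves '[{"grip": 50, "dx": 0, "dy": 0, "dz": 40, "turn": 0}, {"grip": 50, "dx": 0, "dy": 0, "dz": 80, "turn": 0}, {"grip": 50, "dx": 0, "dy": 0, "dz": 105, "turn": 0}, {"grip": 50, "dx": 0, "dy": 0, "dz": 105, "turn": 0}, {"grip": 50, "dx": 0, "dy": 0, "dz": 105, "turn": 0}, {"grip": 50, "dx": 0, "dy": 0, "dz": 105, "turn": 0}]'

```text
time_s: 20.9
eef_pos: [0.401, 0.2679, 0.1125]
tool_rot: [[-1.0, 0.0, 0.002], [0.0, 1.0, 0.001], [-0.002, 0.001, -1.0]]
force: [-0.2, 0.3, 0.3]
width: 0.0501
grip_force: 0.0
```

```bash
python3 g.py .400,.2675,.037
python3 - <<'E'
import sys;sys.path.insert(0,'.')
from m import *
a,b=cam("scene")["img"],cam("top")["img"]
u=cv2.resize(a[90:240,250:410],None,fx=2.5,fy=2.5,interpolation=2);v=cv2.resize(b[160:310,120:280],None,fx=2.5,fy=2.5,interpolation=2)
cv2.imwrite("pics/near7.png",np.hstack([u,v])[:,:,::-1])
E
```

```text
t 20.9 pos [0.401  0.2679 0.1125] yawx 3.1415 tilt [ 0.0025  0.0014 -1.    ] w 0.0501 gf 0.0 f [-0.2  0.3  0.3] q [ 0.52 -0.22  1.75 -0.    1.61 -1.05]
.400,.2675,.037 tool mm [ 1.1 -0.5 75.5]
```

View pics/near7.png

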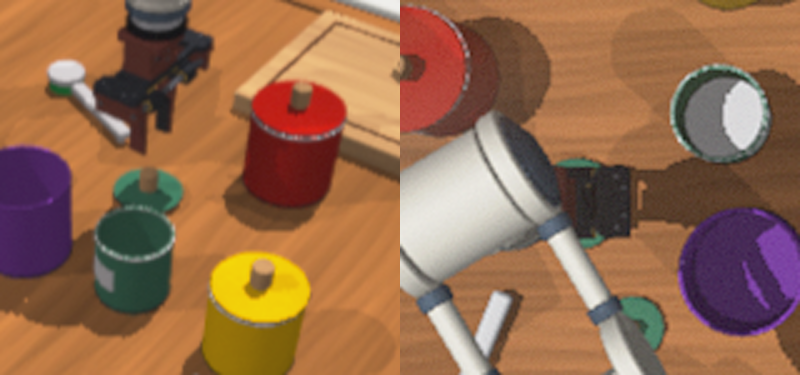

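The red and yellow lids look flush. The gripper is over the larger green lid (top crop (590,205)), and the small decoy at (640,322) is well clear. I'll descend.

>>> jog_arm --moves '[{"grip": 50, "dx": 0.5, "dy": 0, "dz": 35, "turn": 0}, {"grip": 50, "dx": 0.5, "dy": 0, "dz": 60, "turn": 0}, {"grip": 50, "dx": 0.5, "dy": 0, "dz": 74, "turn": 0}, {"grip": 50, "dx": 0.5, "dy": 0, "dz": 74, "turn": 0}, {"grip": 15, "dx": 0.5, "dy": 0, "dz": 74, "turn": 0}, {"grip": 15, "dx": 0.5, "dy": 0, "dz": 74, "turn": 0}, {"grip": 15, "dx": 0.5, "dy": 0, "dz": 74, "turn": 0}, {"grip": 15, "dx": 0.5, "dy": 0, "dz": 74, "turn": 0}, {"grip": 15, "dx": 0.5, "dy": 0, "dz": 74, "turn": 0}]' --force 25

```text
time_s: 22.12
eef_pos: [0.4, 0.268, 0.0376]
tool_rot: [[-1.0, -0.0, 0.001], [-0.0, 1.0, 0.001], [-0.001, 0.001, -1.0]]
force: [-1.0, 0.8, 6.5]
width: 0.0255
grip_force: 25.0
```

```bash
python3 g.py .4868,.109,.165
```

```text
t 22.125 pos [0.4    0.268  0.0376] yawx -3.1413 tilt [ 0.0014  0.001  -1.    ] w 0.0255 gf 25.0 f [-1.   0.8  6.5] q [ 0.52 -0.18  1.85  0.    1.47 -1.05]
.4868,.109,.165 tool mm [ -86.9 -158.9 -127.5]
```

>>> jog_arm --moves '[{"grip": 15, "dx": 0, "dy": 0, "dz": -20, "turn": 0}, {"grip": 15, "dx": 0, "dy": 0, "dz": -60, "turn": 0}, {"grip": 15, "dx": 0, "dy": 0, "dz": -110, "turn": 0}, {"grip": 15, "dx": 0, "dy": 0, "dz": -150, "turn": 0}, {"grip": 15, "dx": -14, "dy": -25, "dz": -165, "turn": 0}, {"grip": 15, "dx": -36, "dy": -65, "dz": -165, "turn": 0}, {"grip": 15, "dx": -60, "dy": -110, "dz": -165, "turn": 0}, {"grip": 15, "dx": -79, "dy": -145, "dz": -155, "turn": 0}, {"grip": 15, "dx": -87, "dy": -159, "dz": -135, "turn": 0}, {"grip": 15, "dx": -87, "dy": -159, "dz": -111, "turn": 0}, {"grip": 15, "dx": -87, "dy": -159, "dz": -111, "turn": 0}, {"grip": 15, "dx": -87, "dy": -159, "dz": -111, "turn": 0}]'

```text
time_s: 23.62
eef_pos: [0.4864, 0.1092, 0.1478]
tool_rot: [[-1.0, -0.001, -0.0], [-0.001, 1.0, 0.0], [0.0, 0.0, -1.0]]
force: [0.2, -0.1, -1.4]
width: 0.0256
grip_force: 25.0
```

```bash
python3 g.py .4868,.109,.1256
python3 - <<'E'
import sys;sys.path.insert(0,'.')
from m import *
a,b=cam("scene")["img"],cam("top")["img"]
u=cv2.resize(a[100:250,220:380],None,fx=2.5,fy=2.5,interpolation=2);v=cv2.resize(b[130:280,170:330],None,fx=2.5,fy=2.5,interpolation=2)
cv2.imwrite("pics/near8.png",np.hstack([u,v])[:,:,::-1])
E
```

```text
t 23.625 pos [0.4864 0.1092 0.1478] yawx -3.1405 tilt [-2.e-04  1.e-04 -1.e+00] w 0.0256 gf 25.0 f [ 0.2 -0.1 -1.4] q [ 0.15 -0.18  1.66  0.    1.67 -1.42]
.4868,.109,.1256 tool mm [-0.4 -0.2 22.2]
```

View pics/near8.png

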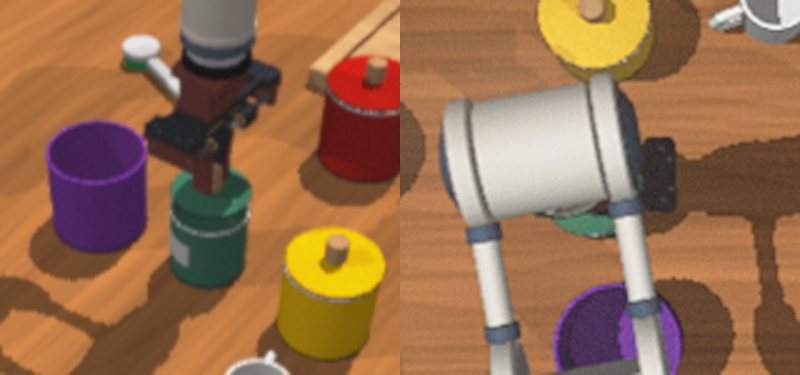

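The green lid is level above its canister (scene crop (212,198)). I'll lower it.

>>> jog_arm --moves '[{"grip": 15, "dx": 0, "dy": 0, "dz": 7, "turn": 0}, {"grip": 15, "dx": 0, "dy": 0, "dz": 12, "turn": 0}, {"grip": 15, "dx": 0, "dy": 0, "dz": 16, "turn": 0}, {"grip": 15, "dx": 0, "dy": 0, "dz": 19, "turn": 0}, {"grip": 15, "dx": 0, "dy": 0, "dz": 22, "turn": 0}, {"grip": 15, "dx": 0, "dy": 0, "dz": 23.5, "turn": 0}, {"grip": 15, "dx": 0, "dy": 0, "dz": 23.5, "turn": 0}, {"grip": 15, "dx": 0, "dy": 0, "dz": 23.5, "turn": 0}]'

```text
time_s: 24.72
eef_pos: [0.4867, 0.1086, 0.1256]
tool_rot: [[-1.0, -0.0, 0.001], [-0.0, 1.0, 0.0], [-0.001, 0.0, -1.0]]
force: [-2.7, -1.2, 5.2]
width: 0.0255
grip_force: 25.0
```

```bash
python3 g.py .4868,.109,.1256
```

```text
t 24.725 pos [0.4867 0.1086 0.1256] yawx -3.1415 tilt [ 1.1e-03  2.0e-04 -1.0e+00] w 0.0255 gf 25.0 f [-2.7 -1.2  5.2] q [ 0.15 -0.18  1.69  0.    1.62 -1.42]
.4868,.109,.1256 tool mm [-0.1  0.4  0. ]
```

Seated at the expected height. I'll release it and back away toward −y, clear of both views.

>>> jog_arm --moves '[{"grip": 50, "dx": 0, "dy": 0, "dz": 0, "turn": 0}, {"grip": 50, "dx": 0, "dy": 0, "dz": 0, "turn": 0}, {"grip": 50, "dx": 0, "dy": 0, "dz": 0, "turn": 0}, {"grip": 50, "dx": 0, "dy": 0, "dz": -20, "turn": 0}, {"grip": 50, "dx": 0, "dy": 0, "dz": -60, "turn": 0}, {"grip": 50, "dx": 0, "dy": -30, "dz": -120, "turn": 0}, {"grip": 50, "dx": 0, "dy": -80, "dz": -150, "turn": 0}, {"grip": 50, "dx": 20, "dy": -140, "dz": -150, "turn": 0}, {"grip": 50, "dx": 40, "dy": -200, "dz": -150, "turn": 0}, {"grip": 50, "dx": 60, "dy": -250, "dz": -150, "turn": 0}, {"grip": 50, "dx": 60, "dy": -290, "dz": -150, "turn": 0}, {"grip": 50, "dx": 60, "dy": -310, "dz": -150, "turn": 0}]'

```text
time_s: 26.22
eef_pos: [0.4261, -0.2034, 0.2758]
tool_rot: [[-1.0, 0.002, 0.002], [0.002, 1.0, -0.001], [-0.002, -0.001, -1.0]]
force: [-0.4, 0.5, 0.7]
width: 0.0502
grip_force: 0.0
```

```bash
python3 g.py
python3 - <<'E'
import sys;sys.path.insert(0,'.')
from m import *
T,S=cam("top"),cam("scene")
u=cv2.resize(S["img"][110:340,220:400],None,fx=2.2,fy=2.2,interpolation=2);v=cv2.resize(T["img"][110:340,90:270],None,fx=2.2,fy=2.2,interpolation=2)
cv2.imwrite("pics/end.png",np.hstack([u,v])[:,:,::-1])
C=dict(red=(.5376,.4157),yellow=(.6604,.1018),green=(.4868,.109),blue=(.638,-.2545))
for n,(D,h) in CAN.items():   # knob top centres across the two views
    q=[]
    for c in (T,S):
        p=proj(c,[*C[n],h+.035])[0];hsv=cv2.cvtColor(c["img"],cv2.COLOR_RGB2HSV)
        roi=np.zeros(hsv.shape[:2],np.uint8);cv2.circle(roi,tuple(int(round(x)) for x in p),9,255,-1)
        m=cv2.inRange(hsv,(8,50,110),(19,170,255))&roi
        _,l,s,ce=cv2.connectedComponentsWithStats(m);q.append(ce[1+s[1:,4].argmax()] if len(s)>1 else p)
    X,e=tri(T,q[0],S,q[1]);print(n,"knob",X.round(4),"gap",round(e,4),"above rim",round(X[2]-h,4))
E
```

```text
t 26.225 pos [ 0.4261 -0.2034  0.2758] yawx 3.1393 tilt [ 0.0015 -0.0011 -1.    ] w 0.0502 gf 0.0 f [-0.4  0.5  0.7] q [-0.52 -0.24  1.48 -0.    1.9  -2.09]
red knob [0.5364 0.4118 0.1652] gap 0.0047 above rim 0.0452
yellow knob [0.66   0.1005 0.136 ] gap 0.0004 above rim 0.028
green knob [0.4857 0.107  0.1423] gap 0.0023 above rim 0.0463
blue knob [ 0.6369 -0.2543  0.1137] gap 0.0 above rim 0.0297
```

View pics/end.png

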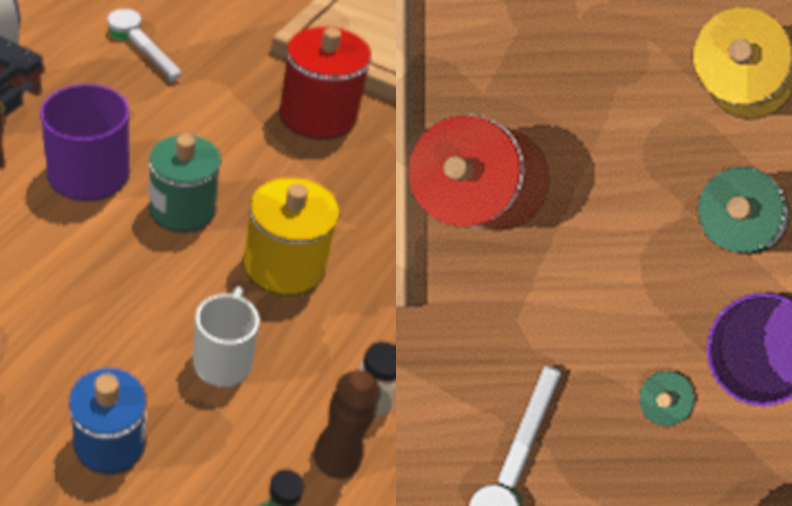

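All four lids sit level on their canisters in both views. The white rims show as an even line, and each release height matched the seated value to within 0.5 mm. The red and green knob heights read high because the mask catches wood-coloured pixels behind the knobs; the green one already read high before it was grasped. Handing in.

```bash
python3 -c "
from workcell import ctrl
print(ctrl.finish_job())"
```

```text
the job is handed in; nothing more can be done
None
```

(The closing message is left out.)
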